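# Fit the adjustable wrench and tighten the water filter's lid nut

## Robot

A 6-joint arm with a two-finger parallel gripper is mounted at the origin on the work surface; the furniture and walls round the work are solid. World frame = base frame: x ahead of the robot, y to its left, z up, the work surface at z = 0. Lengths are in m, angles in rad, forces in N, time in s.
With the tool pointing down it reaches from about 0.25 to 0.775 m from the base axis. Payload 4 kg.
Tool frame: the origin (TCP) lies on the centre line of the jaws, within the pads' length; the fingertips stand 25 mm ahead of it and the grasp point (between the pads) lies 6 mm ahead of it; z points along the fingers, y is the line along which they close (so a half turn about z gives the same grasp; the last joint's range is limited). The gripper opens to 94 mm and grips with 3 to 60 N. Pads are 16 mm wide; open, the fingers measure 119 mm over their backs; the gripper's body (75 mm by 177 mm) begins 78 mm behind the grasp point.
Start: joints at [-1.393, 0.087, 1.371, -0, 1.684, -0.103], TCP at [0.152, -0.528, 0.195] pointing down, gripper open.
Joint ranges: [-3.1, 3.1], [-0.76, 2.03], [0.27, 2.55], [-1.08, 4.22], [0.17, 2.65], [-2.57, 2.57]. Speed limits (rad/s): [2.79, 2.79, 3.14, 3.14, 3.14, 3.14].

## Interface

Orientations are given as [roll, pitch, yaw] about the fixed x, y, z axes, in that order (R = Rz(yaw) Ry(pitch) Rx(roll)).
In Python, from bench import robot, imaging gives the robot as it stands. The module is installed in compiled form; this text tells all that it offers.
- The arm moves only by the tool drive_tool, never from a script. Its argument "series" is a list of rows, each a list of 3 entries, a list of its own where there are three numbers: the finger opening in m, from 0 to 0.094, then the shift along the tool's x, y, z in m, then the turn, a rotation vector about the tool's x, y, z in rad. A call has 1 to 5 rows; each row is the pose to reach, as a shift and turn from the pose commanded when the call began, along the tool's axes at that moment; what a row does not reach only later rows make up. A row lasts 1/8 s, in which the tool goes at most 62.5 mm and 10.7 degrees, less where a joint would pass 70% of its speed; a pose out of reach is approached as far as the arm can. A call with a gripper value outside its range is refused whole. The fingers move at their own pace and stop on an object; the grip force is fixed at half the most. Time passes only in rows, so rows that repeat a pose let the fingers close. It gives the time, the measured TCP pose, the force, the opening and the grip force at its end, in the units of the state.
- robot.get_obs(): the state, without advancing time (a new reading comes with each control period).
- imaging.snapshot(name): name is "side" or "top" or "wrist"; returns the picture (384x512x3 uint8, red, green, blue); there is no depth.
- imaging.get_calibration(name): a dict with "intrinsics" (3x3 intrinsics, pixels), "k1" (the pictures are not rectified: a ray, as slopes to the right and down, at radius r is drawn at 1 + k1 r^2 times it, then the intrinsics apply), "position" and "rotation" of the camera in the world. Camera axes: x right, y up, looking along -z (the intrinsics and any distortion apply to the point x, -y, -z); pixel columns grow to the right and rows downward; lengths in m; the calibration is good to about 2 mm. A picture is of the moment at which its call begins: read the wrist's pose just before it. get_calibration takes no time and is no camera call; for the wrist camera it gives the pose at the moment of the call.
- robot.close_job(): hands the job in; it is judged then, once.
The state is a dict: "time": time; "joint_positions": joint angles; "qvel": joint speeds; "joint_torque": joint torques, N m; "tool_pos": TCP position; "ee_rot": TCP orientation; "wrist_force": force on the tool from outside, world axes, zero at the start; "wrist_torque": the same for the moment, N m; "width": finger opening in m; "finger_force": force on a finger pad.
Only numpy, scipy, OpenCV 4.12 (cv2) and the standard library are available. Lean on these libraries where they do the work, as an engineer would, in place of code of your own. Each camera call takes 0.05 s, during which the arm holds its last target. There are 200 camera calls.

## Task

Tighten the lid nut of the water filter with the adjustable wrench: set the open jaws over the nut so the wrench lies flat on the lid, roll the worm until both jaws grip the nut firmly without play, and only then push the handle clockwise (seen from above) until the nut comes up against its stop. Touch the filter and nut only with the wrench, leave the wrench lying on the lid with its jaws round the nut, and leave the other things standing where they are.

Things in the scene. Friction and masses are not known exactly. Their poses are not given: they have to be found in the camera images.
- filter: Water filter, a low round steel drum fixed to the worktop, 160 mm diameter, flat lid 35 mm above the worktop. Origin: centre of its underside, z up. Two horizontal hose tails stick out 45 mm on its +x side, 14 mm above the worktop.
- filter_nut (a joint): Angle of the lid nut, rad, growing as the nut turns clockwise seen from above; 1.40 is the hard stop (tight), it starts 0.5 to 0.9 short of it. It turns against steady friction of 0.4 N m: some 3 N at the end of the wrench handle, more at the stop.
- nut_top (a point): Centre of the top face of the steel hexagon nut in the middle of the lid: 32 mm across flats, 37 mm across corners, 20 mm tall (top 55 mm above the worktop). It turns with the nut; two flats face its +y and -y, z is up, so a wrench fits with its x axis along this x axis or a multiple of 60 degrees from it.
- wrench: Loose steel adjustable wrench, 191 mm long, 0.41 kg. Origin: on its underside, where the nut's centre sits when the jaws are shut on it. +x points out of the mouth, the handle runs to -x, z up. Head x = -58 to +21 mm, 21 mm thick, 66 mm wide; fixed jaw on the +y side; throat (back of the mouth) at x = -20 mm. Seated on the nut its underside is on the lid, 35 mm above the worktop.
- wrench_jaw: Movable jaw of the wrench on its -y side; origin in the middle of its flat gripping face, 10 mm above the wrench's underside; it slides along the wrench's y. Gap between the jaws = distance from here to fixed_face: 36 to 39 mm at the start, 30 to 42 possible. It moves 1.2 mm for each radian of worm and holds against a push of some 45 N.
- fixed_face (a point): Middle of the fixed jaw's flat gripping face, at y = +16 mm in the wrench's frame, 10 mm above the wrench's underside.
- worm_top (a point): Top of the worm, a knurled roller in the head (39 mm behind the origin): 24 mm diameter, 24 mm long, axis along the wrench's y, top 26 mm above the underside, 5 mm proud. A fingertip pressed on it with 8 to 20 N and drawn towards the mouth (+x) shuts the jaws, towards the handle opens them; 20 mm of stroke gives 2 mm of jaw. It stalls when the jaws grip and stays where it is left.
- wrench_grip (a point): Point on the handle 76 mm behind the wrench's origin, 11 mm above its underside: a place to grip across the 24 mm width (centre of mass about 25 mm nearer the mouth). Axes as the wrench. The handle is a straight bar, 4 to 18 mm above the underside, that runs back from the head to a round boss (30 mm across, 22 mm thick) centred 155 mm behind the origin.
- mug: White mug, 82x112x94 mm, a bystander; origin under its centre.
- lemon: Lemon, 78x55x56 mm, a bystander; origin under its centre.
- tin: Low tin, 75 mm diameter, 58 mm tall, a bystander; origin under its centre.
- garlic: Head of garlic, 60x57x58 mm, a bystander; origin under its centre.
- spice: Spice jar, 45 mm diameter, 105 mm tall, a bystander; origin under its centre.

How it is judged:
On the way, in this order (a step that is already met when the one before it is completed fails the run):
1. the wrench lies flat on the lid with the nut in its mouth and both jaws grip the nut (gap under 33 mm, jaw pressing on the nut with over 2 N) (horizontal distance between wrench and nut_top below 0.009 m and z of nut_top in the frame of wrench between 0.015 and 0.024 m and angle between wrench's own z axis and vertical below 0.06 rad and distance between wrench_jaw and fixed_face below 0.033 m and contact force between wrench_jaw and filter above 2 N), for 0.2 s.
2. the nut is turned to its stop (value of joint filter_nut above 1.34 rad), for 0.2 s.
At the end, for the whole second after the job is handed in: The nut is at its stop (joint above 1.34 rad) and the wrench rests flat on the lid (tilt under 0.08 rad) with its jaws round the nut (origin within 12 mm of the nut's axis) (value of joint filter_nut above 1.34 rad and horizontal distance between wrench and nut_top below 0.012 m and z of nut_top in the frame of wrench above 0.013 m and angle between wrench's own z axis and vertical below 0.08 rad and linear speed of wrench below 0.02 m/s); the robot touches nothing.
It fails at once if the nut is turned while the jaws are loose (gap over 34.5 mm) (velocity of joint filter_nut above 0.15 rad/s and distance between wrench_jaw and fixed_face above 0.0345 m).
It fails at once if the hand presses on the filter or its nut (over 6 N) (contact force between the fingers and filter above 6 N).
It fails at once if a bystander is moved by more than 40 mm (distance of any of mug, lemon, tin, garlic, spice from where it was at the start of the episode above 0.04 m).
It also fails if it takes over 67 s, if anything falls off the work surface, if the arm or the gripper's body presses on something with over 40 N, if the wrist force passes 120 N, or if a joint passes its speed limit or range.

## Working session

There is one attempt and no reset: what is moved stays moved. The work goes in short steps, Python scripts to look and compute and a tool call to move; the robot and the scene stay as the last step left them, time stands still between calls to the robot, and variables do not carry over. Pictures are saved under pics/ and viewed, at most 10 in all, crops included, and the job is handed in when it is done.

Besides the shell and the picture viewer there is one more tool, called after ">>>" as a command line: name --argument value ..., lists and objects as JSON in quotes. drive_tool: Moves the arm, as the interface text tells. Its arguments: {"type":"object","properties":{"series":{"type":"array"}},"required":["series"]}

```bash
mkdir -p pics; python3 - <<'E'
from bench import robot, imaging
import cv2,numpy as np
o=robot.get_obs();print(o['time'],o['tool_pos'],o['ee_rot'],o['width'])
for n in ['top','side']:
    im=imaging.snapshot(n);cv2.imwrite(f'pics/{n}0.png',im[:,:,::-1])
    c=imaging.get_calibration(n);print(n,c)
a=cv2.imread('pics/top0.png');cv2.imwrite('pics/top0b.png',cv2.resize(a,(800,600),interpolation=cv2.INTER_CUBIC))
E
```

```text
0.0 [ 0.15230217 -0.52790828  0.19412774] [-3.13943837e+00 -2.02589324e-04  2.80783393e-01] 0.09419394397591295
top {'intrinsics': array([[404.18699044,   0.        , 251.8296941 ],
       [  0.        , 404.18699044, 193.99545011],
       [  0.        ,   0.        ,   1.        ]]), 'k1': -0.07535028963800113, 'position': array([ 0.44292492, -0.13627474,  1.13678027]), 'rotation': array([ 0.12818218,  0.00653908, -1.59898387])}
side {'intrinsics': array([[470.55482037,   0.        , 255.60816487],
       [  0.        , 470.55482037, 187.90249994],
       [  0.        ,   0.        ,   1.        ]]), 'k1': 0.010246765514403261, 'position': array([-0.03903534,  0.35234473,  1.27669933]), 'rotation': array([ 0.57913098, -0.00360322, -2.27516775])}
```

View pics/top0b.png

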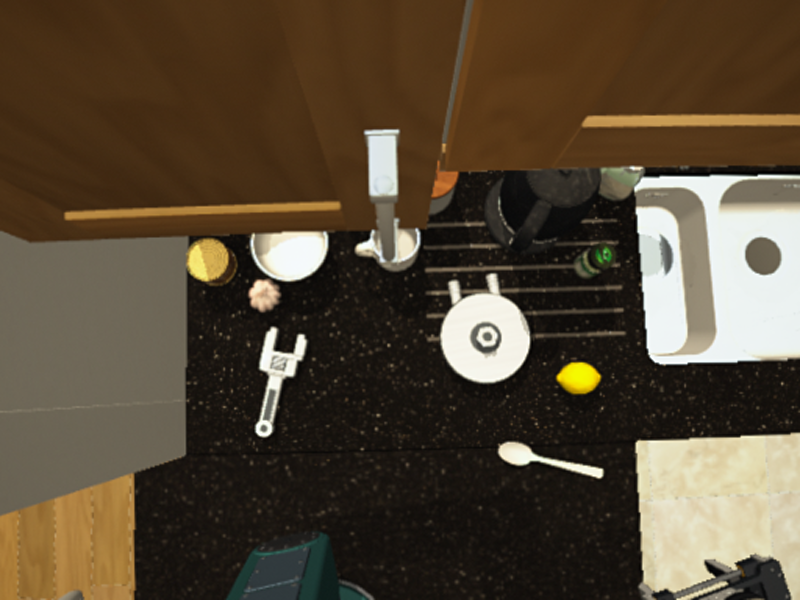

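View pics/side0.png

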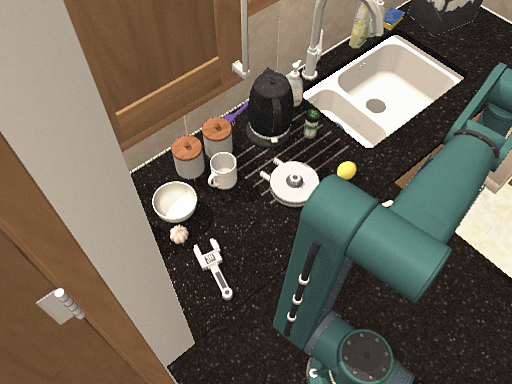

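The top view shows the wrench at the left, its mouth pointing up (+x), with the head near (283,355) and the boss at (264,428). The filter is at (486,337) with its hose tails up, and the lemon is to its lower right at (579,378). The side view shows the same layout.

```bash
cat > h.py <<'E'
import numpy as np,cv2
from scipy.spatial.transform import Rotation as R
def rays(c,uv):
    K=c['intrinsics'];uv=np.atleast_2d(np.asarray(uv,float))
    k=np.array([c['k1'],0,0,0,0])
    p=cv2.undistortPoints(uv.reshape(-1,1,2),K,k).reshape(-1,2)
    d=np.c_[p[:,0],-p[:,1],-np.ones(len(p))]
    return R.from_euler('xyz',c['rotation']).apply(d)
def plane(c,uv,z):
    d=rays(c,uv);o=c['position'];return o+d*((z-o[2])/d[:,2])[:,None]
def proj(c,P):
    q=R.from_euler('xyz',c['rotation']).inv().apply(np.atleast_2d(P)-c['position'])
    p=np.c_[q[:,0],-q[:,1]]/-q[:,2:];r2=(p**2).sum(1)[:,None];p=p*(1+c['k1']*r2)
    K=c['intrinsics'];return p*[K[0,0],K[1,1]]+[K[0,2],K[1,2]]
E
python3 - <<'E'
from h import *
from bench import imaging
im=cv2.imread('pics/top0.png');c=imaging.get_calibration('top')
g=im.min(2)
m=(g>110).astype(np.uint8)
n,l,s,ce=cv2.connectedComponentsWithStats(m)
for i in range(1,n):
    x,y,w,h,a=s[i]
    if 60<a<6000 and y>120 and y<300: print(i,s[i],ce[i].round(1),plane(c,[ce[i]],0.02).round(3))
    if a>150 and 160<x<185 and y>190: 
        W=(l==i)
        ys,xs=np.nonzero(W);
        P=plane(c,np.c_[xs,ys],0.02)[:,:2];mu=P.mean(0);ev,V=np.linalg.eigh(np.cov((P-mu).T));v=V[:,1];v*=np.sign(v[0]);t=(P-mu)@v
        print('wrench',mu,np.degrees(np.arctan2(v[1],v[0])),t.min(),t.max())
A=cv2.resize(im[195:285,145:205],None,fx=6,fy=6,interpolation=cv2.INTER_CUBIC)
B=cv2.resize(im[170:250,275:345],None,fx=6,fy=6,interpolation=cv2.INTER_CUBIC)
o=np.zeros((540,790,3),np.uint8);o[:540,:360]=A;o[:480,365:785]=B;cv2.imwrite('pics/crop0.png',o)
E
```

```text
13 [250 140  19  29 304] [258.6 155.7] [[ 0.695 -0.155  0.02 ]]
14 [228 147  20  22 180] [237.6 158.3] [[ 0.69  -0.096  0.02 ]]
15 [ 160  148   50   32 1250] [185.5 162. ] [[0.684 0.052 0.02 ]]
17 [121 157  11  21 121] [126.2 168.2] [[0.671 0.221 0.02 ]]
20 [ 282  175   57   70 2481] [309.5 213.6] [[ 0.528 -0.291  0.02 ]]
21 [160 179  18  20 241] [167.9 188.1] [[0.61  0.102 0.02 ]]
22 [163 209  33  71 835] [176.6 239.2] [[0.467 0.078 0.02 ]]
wrench [0.4676487  0.07801708] -14.116352277663056 -0.11155060161572392 0.07999154187917851
23 [305 209  14  13 129] [311.4 214.9] [[ 0.524 -0.296  0.02 ]]
25 [319 283  67  23 472] [346.3 293.6] [[ 0.306 -0.382  0.02 ]]
```

View pics/crop0.png

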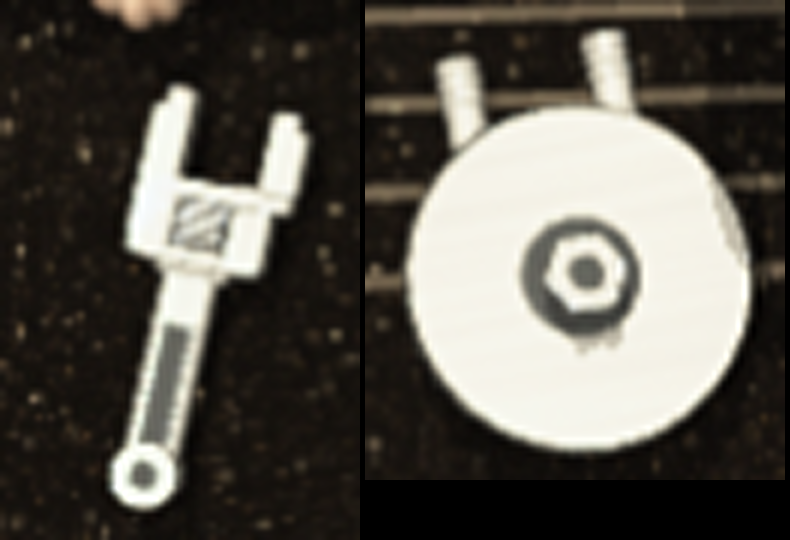

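```bash
cat >> h.py <<'E'
def togo(o,pos,yaw):
    "shift in tool axes and turn about tool z to reach pos, yaw with the tool down"
    r=R.from_euler('xyz',o['ee_rot']);t=R.from_euler('xyz',[np.pi,0,yaw])
    return r.inv().apply(np.array(pos)-o['tool_pos']).round(4),(r.inv()*t).as_rotvec().round(3)
E
python3 - <<'E'
from h import *
from bench import imaging,robot
c=imaging.get_calibration('top');o=robot.get_obs()
b=plane(c,[[169,274.3]],0.022)[0];w=plane(c,[[178.7,232.3]],0.024)[0]
d=(w-b)[:2];L=np.linalg.norm(d);u=d/L;yaw=np.arctan2(d[1],d[0])
org=b[:2]+u*.155;grip=org-u*.076
print('boss',b,'worm',w,L,yaw,'org',org,'grip',grip)
print('nut',plane(c,[[311.6,215.1]],0.055),'lemon',plane(c,[[579*.64,378*.64]],0.03),'drum rim',plane(c,[[275+(580-365)/6,170+278/6]],.035))
print(togo(o,[*grip,0.195],yaw))
E
```

```text
boss [0.37223437 0.09936941 0.022     ] worm [0.48601427 0.0712969  0.024     ] 0.11719186351899832 -0.24189529322092218 org [0.52272165 0.06224022] grip [0.44893434 0.0804455 ]
nut [[ 0.52077836 -0.29182101  0.055     ]] lemon [[ 0.4442006  -0.45392258  0.03      ]] drum rim [[ 0.51890805 -0.29244378  0.035     ]]
(array([ 4.536e-01, -5.024e-01,  3.000e-04]), array([-0.002,  0.   ,  0.523]))
```

>>> drive_tool --series '[[0.06, [0.2268, -0.2512, 0], [0, 0, 0]], [0.06, [0.2268, -0.2512, 0], [0, 0, 0]], [0.06, [0.2268, -0.2512, 0], [0, 0, 0]], [0.06, [0.2268, -0.2512, 0], [0, 0, 0]], [0.06, [0.2268, -0.2512, 0], [0, 0, 0]]]'

```text
time: 0.72
tool_pos: [0.2896, -0.2456, 0.1949]
ee_rot: [-3.141, -0.0, 0.28]
wrist_force: [0.7, -0.6, 0.6]
width: 0.0598
finger_force: 0.0
```

>>> drive_tool --series '[[0.06, [0.2268, -0.2512, 0], [0, 0, 0.15]], [0.06, [0.2268, -0.2512, 0], [0, 0, 0.3]], [0.06, [0.2268, -0.2512, 0], [0, 0, 0.45]], [0.06, [0.2268, -0.2512, 0], [0, 0, 0.523]], [0.06, [0.2268, -0.2512, 0], [0, 0, 0.523]]]'

```text
time: 1.35
tool_pos: [0.4132, 0.0062, 0.1951]
ee_rot: [3.141, -0.0, -0.243]
wrist_force: [0.5, -0.8, -0.6]
width: 0.0598
finger_force: 0.0
```

```bash
python3 - <<'E'
from h import *
from bench import imaging,robot
o=robot.get_obs();print(o['tool_pos'],o['ee_rot'],togo(o,[0.4489,0.0804,0.195],-.242))
c=imaging.get_calibration('wrist');im=imaging.snapshot('wrist')[:,:,::-1].copy();print(c)
cv2.imwrite('pics/w1.png',im)
for n in ['0.021']:
  print(proj(c,[[0.5227,0.0622,.021],[.4489,.0804,.018],[.3722,.0994,.022]]))
E
```

```text
[0.41317666 0.00622401 0.19505999] [ 3.14125259e+00 -3.96067205e-04 -2.43205200e-01] (array([ 0.0168, -0.0806,  0.    ]), array([ 0.   , -0.   , -0.001]))
{'intrinsics': array([[335.21947198,   0.        , 256.51873041],
       [  0.        , 335.21947198, 187.70177302],
       [  0.        ,   0.        ,   1.        ]]), 'k1': -0.03629358492604554, 'position': array([ 0.48862376, -0.01182278,  0.38319826]), 'rotation': array([-2.67403866e-01, -1.18433410e-03, -1.81387313e+00])}
[[178.8129288   81.1100237 ]
 [183.48665961 153.2887713 ]
 [186.72395959 221.91367008]]
```

View pics/w1.png

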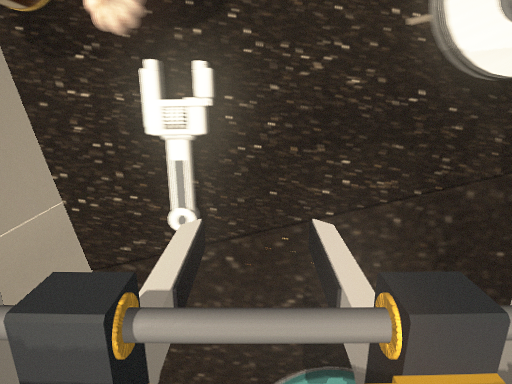

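The wrist view shows the boss at (182,218), the worm at (175,117) and the mouth opening upward between (152,70) and (202,70).

```bash
python3 - <<'E'
from h import *
from bench import imaging,robot
o=robot.get_obs();c=imaging.get_calibration('wrist')
b=plane(c,[[182,218]],0.022)[0];w=plane(c,[[175,117]],0.024)[0]
print(o['tool_pos'],b,w,np.linalg.norm(w-b),np.arctan2(*(w-b)[:2][::-1]))
E
```

```text
[0.41500201 0.01386505 0.19467466] [0.37898931 0.11186638 0.022     ] [0.48995941 0.08597354 0.024     ] 0.1139684224421343 -0.22923034391559372
```

>>> drive_tool --series '[[0.06, [0.0168, -0.062, 0], [0, 0, 0]], [0.06, [0.0168, -0.0806, 0.05], [0, 0, 0]], [0.06, [0.0168, -0.0806, 0.07], [0, 0, 0]], [0.06, [0.0168, -0.0806, 0.07], [0, 0, 0]], [0.06, [0.0168, -0.0806, 0.07], [0, 0, 0]]]'

```text
time: 2.02
tool_pos: [0.449, 0.0783, 0.1262]
ee_rot: [-3.141, -0.001, -0.243]
wrist_force: [-0.2, -0.4, -0.3]
width: 0.0596
finger_force: 0.0
```

```bash
python3 - <<'E'
from h import *
from bench import imaging,robot
o=robot.get_obs();print(o['tool_pos'],o['ee_rot'],togo(o,[0.4489,0.0804,0.013],-.242))
c=imaging.get_calibration('wrist');im=imaging.snapshot('wrist')[:,:,::-1].copy()
cv2.imwrite('pics/w2.png',im)
print(proj(c,[[0.5227,0.0622,.021],[.4489,.0804,.018],[.3722,.0994,.022]]))
E
```

```text
[0.44901445 0.07827282 0.12624406] [-3.14130075e+00 -1.41579475e-03 -2.42747423e-01] (array([-0.0008, -0.002 ,  0.1132]), array([-0.   , -0.001, -0.001]))
[[254.48854761  98.93373083]
 [254.70256649 184.67370774]
 [254.78549287 264.76697875]]
```

View pics/w2.png

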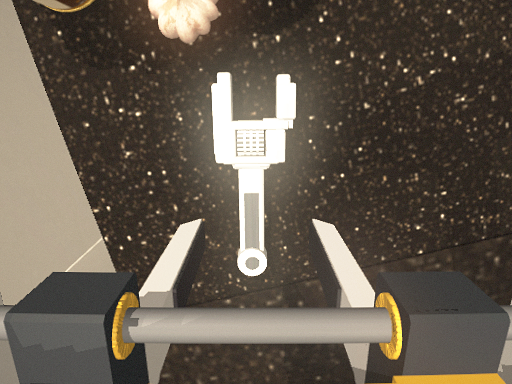

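>>> drive_tool --series '[[0.06, [0, -0.0035, 0.05], [0, 0, 0]], [0.06, [0, -0.0035, 0.085], [0, 0, 0]], [0.06, [0, -0.0035, 0.096], [0, 0, 0]], [0.06, [0, -0.0035, 0.096], [0, 0, 0]], [0.0, [0, -0.0035, 0.096], [0, 0, 0]]]'

```text
time: 2.7
tool_pos: [0.4511, 0.082, 0.0314]
ee_rot: [-3.14, -0.004, -0.242]
wrist_force: [0.5, -0.7, 0.8]
width: 0.0536
finger_force: 0.0
```

>>> drive_tool --series '[[0.0, [0, 0, 0], [0, 0, 0]], [0.0, [0, 0, 0], [0, 0, 0]], [0.0, [0, 0, 0], [0, 0, 0]], [0.0, [0, 0, 0], [0, 0, 0]], [0.0, [0, 0, 0], [0, 0, 0]]]'

```text
time: 3.32
tool_pos: [0.4493, 0.082, 0.0292]
ee_rot: [3.141, 0.0, -0.242]
wrist_force: [-0.1, -0.4, -0.4]
width: 0.0037
finger_force: 0.0
```

>>> drive_tool --series '[[0.0, [0, 0, -0.02], [0, 0, 0]], [0.0, [0, 0, -0.06], [0, 0, 0]], [0.0, [0, 0, -0.1], [0, 0, 0]], [0.0, [0, 0, -0.11], [0, 0, 0]], [0.0, [0, 0, -0.11], [0, 0, 0]]]'

```text
time: 3.95
tool_pos: [0.4494, 0.082, 0.139]
ee_rot: [-3.142, -0.0, -0.242]
wrist_force: [-0.7, -0.4, -0.3]
width: 0.0001
finger_force: 0.0
```

```bash
python3 - <<'E'
from h import *
from bench import imaging,robot
o=robot.get_obs()
c=imaging.get_calibration('wrist');im=imaging.snapshot('wrist')[:,:,::-1].copy()
t=imaging.snapshot('top')[:,:,::-1].copy();cv2.imwrite('pics/t3.png',t);cv2.imwrite('pics/w3.png',im)
A=cv2.resize(t[170:300,130:230],None,fx=4,fy=4)[:384+136]
O=np.zeros((600,800,3),np.uint8);O[:520,:400]=A;O[:300,400:]=cv2.resize(im,(400,300));cv2.imwrite('pics/m3.png',O)
E
```

```text
(no output)
```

View pics/m3.png

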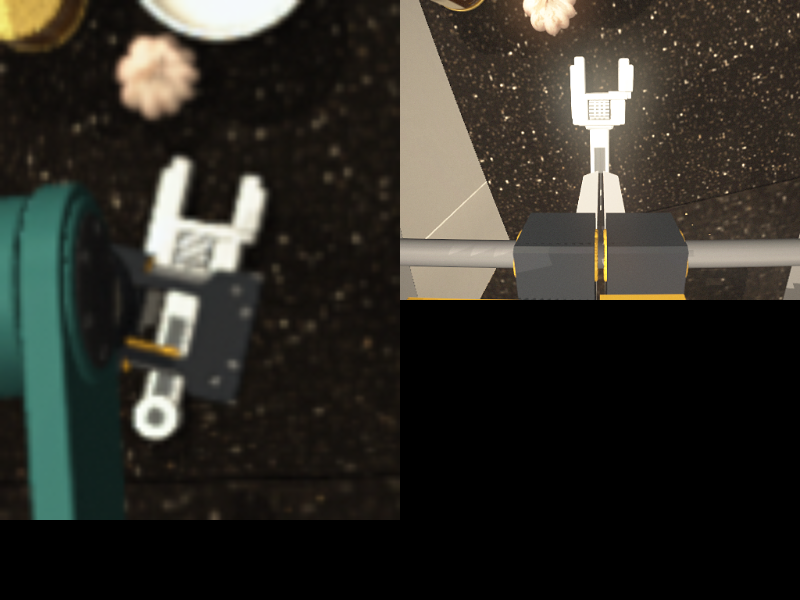

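```bash
python3 - <<'E'
from h import *
from bench import imaging,robot
o=robot.get_obs();c=imaging.get_calibration('wrist')
r=R.from_euler('xyz',o['ee_rot'])
print(o['time'],o['tool_pos'],o['width'],c['position'],c['rotation'])
for d in [-.05,-.02,0,.006,.025]: print(d,proj(c,o['tool_pos']+r.apply([0,0,d])))
p=[[252,166]]
im=cv2.imread('pics/w3.png');print((im[150:300:5,250]).min(1))
cc=imaging.get_calibration('top');t=cv2.imread('pics/t3.png')
# wrench in wrist picture: worm (600-400)/400*512,(107)/300*384
for uv,z in [((256,137),.024)]: print(plane(c,[uv],z))
print('top boss',plane(cc,[[130+156/4,170+416/4]],.022),'worm',plane(cc,[[130+193/4,170+250/4]],.024))
E
```

```text
4.05 [0.44815764 0.08194834 0.13719248] 0.00018538693291589704 [0.52438305 0.06394062 0.32505857] [-0.27114782 -0.00193549 -1.81288841]
-0.05 [[257.53479695 271.15700621]]
-0.02 [[257.33155118 243.48249434]]
0 [[257.22806946 229.402695  ]]
0.006 [[257.20074145 225.68560392]]
0.025 [[257.12337312 215.16481394]]
[246 255 217 251 255 255 255 255 163 162 160 160 162 161 220 223 221 221
 220 220 220 221 222 220 222 182 131 131 129  62]
[[0.48884113 0.07259532 0.024     ]]
top boss [[0.37304501 0.09936277 0.022     ]] worm [[0.4854969  0.07254775 0.024     ]]
```

>>> drive_tool --series '[[0.06, [0, 0, 0], [0, 0, 0]], [0.06, [0, 0, 0], [0, 0, 0]], [0.06, [0, 0, 0.05], [0, 0, 0]], [0.06, [0, 0, 0.09], [0, 0, 0]], [0.06, [0, 0, 0.107], [0, 0, 0]]]'

```text
time: 4.68
tool_pos: [0.4472, 0.0819, 0.0294]
ee_rot: [3.14, 0.005, -0.242]
wrist_force: [0.1, 0.7, -0.1]
width: 0.0469
finger_force: 0.0
```

>>> drive_tool --series '[[0.06, [0, 0, 0], [0, 0, 0]], [0.06, [0, 0, 0.003], [0, 0, 0]], [0.06, [0, 0, 0.003], [0, 0, 0]], [0.06, [0, 0, 0.004], [0, 0, 0]], [0.06, [0, 0, 0.004], [0, 0, 0]]]'

```text
time: 5.3
tool_pos: [0.4496, 0.082, 0.0287]
ee_rot: [-3.141, -0.001, -0.242]
wrist_force: [0.3, -0.3, -0.5]
width: 0.0598
finger_force: 0.0
```

```bash
python3 - <<'E'
from h import *
from bench import imaging,robot
print(robot.get_obs()['tool_pos'],robot.get_obs()['wrist_force'])
im=imaging.snapshot('wrist')[:,:,::-1];t=imaging.snapshot('side')[:,:,::-1]
O=np.zeros((600,800,3),np.uint8);O[:384,:512]=im;O[384:600,:432]=cv2.resize(t[220:310,150:330],(432,216));cv2.imwrite('pics/m4.png',O)
E
```

```text
[0.44962358 0.08203337 0.02869822] [ 0.30937102 -0.31949622 -0.53791961]
```

View pics/m4.png

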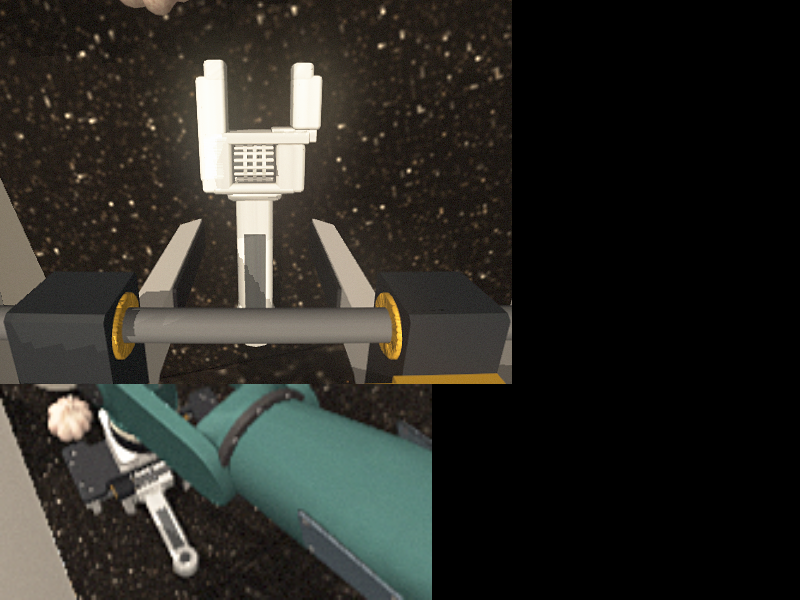

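The wrench head is at top centre, and the handle runs down between the two open fingers (tips at (200,220) and (313,220)). I'll close here and check the width before lifting.

>>> drive_tool --series '[[0.0, [0, 0, 0], [0, 0, 0]], [0.0, [0, 0, 0], [0, 0, 0]], [0.0, [0, 0, 0], [0, 0, 0]], [0.0, [0, 0, 0], [0, 0, 0]], [0.0, [0, 0, 0], [0, 0, 0]]]'

```text
time: 6.02
tool_pos: [0.4493, 0.082, 0.0283]
ee_rot: [3.142, -0.0, -0.242]
wrist_force: [-1.1, -0.2, -0.4]
width: 0.0135
finger_force: 0.0
```

>>> drive_tool --series '[[0.0, [0, 0, 0], [0, 0, 0]], [0.0, [0, 0, 0.002], [0, 0, 0]], [0.0, [0, 0, 0.002], [0, 0, 0]], [0.0, [0, 0, 0.004], [0, 0, 0]], [0.0, [0, 0, 0.004], [0, 0, 0]]]'

```text
time: 6.65
tool_pos: [0.4491, 0.082, 0.024]
ee_rot: [3.141, 0.0, -0.242]
wrist_force: [-0.0, -0.5, 0.5]
width: 0.0006
finger_force: 0.0
```

```bash
python3 - <<'E'
from bench import robot
o=robot.get_obs();print({k:o[k] for k in ['tool_pos','wrist_force','width','finger_force','joint_torque']})
E
```

```text
{'tool_pos': array([0.44913216, 0.08198532, 0.02401738]), 'wrist_force': array([-0.0055873 , -0.46777937,  0.45128791]), 'width': 0.0006120894180796944, 'finger_force': 0.0, 'joint_torque': array([-3.73756877e-03, -2.67931724e+01, -2.75995249e+01, -7.16662020e-03,
       -8.66948068e-02,  2.81466157e-05])}
```

>>> drive_tool --series '[[0.0, [0, 0, 0.002], [0, 0, 0]], [0.0, [0, 0, 0.004], [0, 0, 0]], [0.0, [0, 0, 0.006], [0, 0, 0]], [0.0, [0, 0, 0.006], [0, 0, 0]], [0.0, [0, 0, 0.006], [0, 0, 0]]]'

```text
time: 7.28
tool_pos: [0.4494, 0.082, 0.0183]
ee_rot: [3.142, -0.0, -0.242]
wrist_force: [0.3, -0.4, -0.2]
width: 0.0005
finger_force: 0.0
```

>>> drive_tool --series '[[0.0, [0, 0, 0.002], [0, 0, 0]], [0.0, [0, 0, 0.004], [0, 0, 0]], [0.0, [0, 0, 0.006], [0, 0, 0]], [0.0, [0, 0, 0.006], [0, 0, 0]], [0.0, [0, 0, 0.006], [0, 0, 0]]]'

```text
time: 7.9
tool_pos: [0.4493, 0.082, 0.0123]
ee_rot: [3.141, -0.0, -0.242]
wrist_force: [-0.4, 0.3, 0.4]
width: 0.0005
finger_force: 0.0
```

```bash
python3 - <<'E'
from h import *
from bench import imaging,robot
c=imaging.get_calibration('wrist');o=robot.get_obs();print(o['tool_pos'],o['wrist_force'],c['position'],c['rotation'])
im=imaging.snapshot('wrist')[:,:,::-1];t=imaging.snapshot('top')[:,:,::-1];s=imaging.snapshot('side')[:,:,::-1]
cv2.imwrite('pics/t5.png',t);cv2.imwrite('pics/s5.png',s)
O=np.zeros((600,800,3),np.uint8);O[:384,:512]=im;O[384:600,:432]=cv2.resize(s[220:310,150:330],(432,216));O[384:600,440:740]=cv2.resize(t[195:285,135:260],(300,216));cv2.imwrite('pics/m5.png',O)
E
```

```text
[0.44933841 0.08198664 0.01225223] [-0.40737959  0.3182299   0.42281241] [0.52488034 0.0639642  0.20038483] [-2.67740467e-01 -8.86922809e-04 -1.81287697e+00]
```

View pics/m5.png

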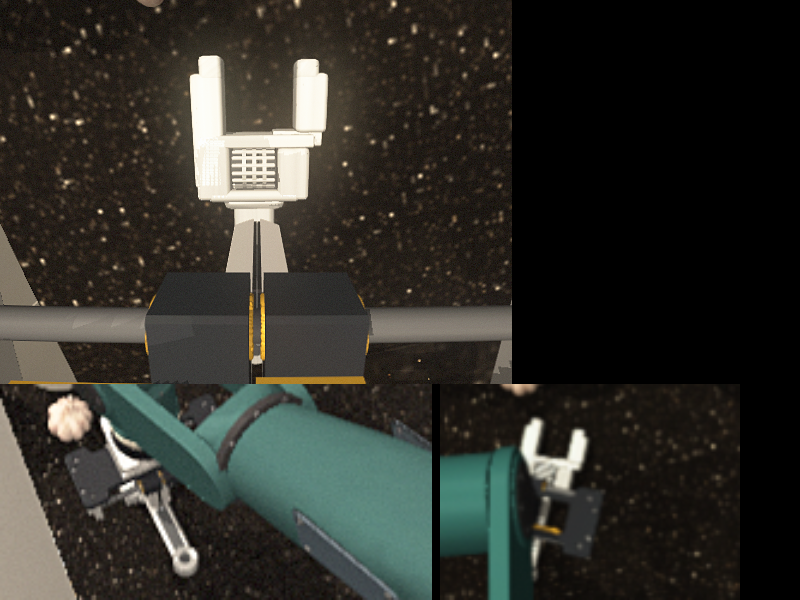

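The fingers still look to be above the handle, with the wrench undisturbed. So the real fingertips are higher than the reported pose suggests, and they are at least 18 mm up. With the fingers open, 12 mm further down is still safe.

>>> drive_tool --series '[[0.05, [0, 0, -0.004], [0, 0, 0]], [0.05, [0, 0, -0.004], [0, 0, 0]], [0.05, [0, 0, -0.004], [0, 0, 0]], [0.05, [0, 0, -0.004], [0, 0, 0]], [0.05, [0, 0, 0.003], [0, 0, 0]]]'

```text
time: 8.68
tool_pos: [0.4499, 0.082, 0.0095]
ee_rot: [-3.141, -0.001, -0.242]
wrist_force: [0.1, -0.0, 0.9]
width: 0.0473
finger_force: 0.0
```

>>> drive_tool --series '[[0.05, [0, 0, 0.003], [0, 0, 0]], [0.05, [0, 0, 0.006], [0, 0, 0]], [0.05, [0, 0, 0.009], [0, 0, 0]], [0.05, [0, 0, 0.009], [0, 0, 0]], [0.05, [0, 0, 0.009], [0, 0, 0]]]'

```text
time: 9.3
tool_pos: [0.4495, 0.082, 0.0004]
ee_rot: [3.142, -0.0, -0.242]
wrist_force: [-0.1, -0.3, 0.2]
width: 0.05
finger_force: 0.0
```

>>> drive_tool --series '[[0.0, [0, 0, 0], [0, 0, 0]], [0.0, [0, 0, 0], [0, 0, 0]], [0.0, [0, 0, 0], [0, 0, 0]], [0.0, [0, 0, 0], [0, 0, 0]], [0.0, [0, 0, 0], [0, 0, 0]]]'

```text
time: 9.93
tool_pos: [0.4495, 0.0823, 0.0004]
ee_rot: [-3.141, -0.0, -0.242]
wrist_force: [1.0, 1.3, 1.0]
width: 0.0237
finger_force: 30.0
```

It's gripped: width 23.7 mm at 30 N. The height doesn't match the stated tip position, so I'll triangulate known points with the two fixed cameras before lifting.

```bash
python3 - <<'E'
from h import *
from bench import imaging,robot
ct=imaging.get_calibration('top');cs=imaging.get_calibration('side');o=robot.get_obs()
print('now TCP',o['tool_pos'])
def tri(a,b):
    d1=rays(ct,[a])[0];d2=rays(cs,[b])[0];p,q=ct['position'],cs['position']
    s=np.linalg.lstsq(np.c_[d1,-d2],q-p,rcond=None)[0];A=p+s[0]*d1;B=q+s[1]*d2;return ((A+B)/2).round(4),np.linalg.norm(A-B).round(4)
s=cv2.imread('pics/side0.png');t=cv2.imread('pics/top0.png')
# lemon
def cen(im,f,roi):
    x0,y0,x1,y1=roi;m=f(im[y0:y1,x0:x1].astype(int)).astype(np.uint8);n,l,st,ce=cv2.connectedComponentsWithStats(m);i=1+st[1:,4].argmax();return ce[i]+[x0,y0],st[i]
yel=lambda i:(i[:,:,2]>150)&(i[:,:,0]<90)&(i[:,:,1]>120)
a=cen(t,yel,(340,220,400,260));b=cen(s,yel,(330,155,360,185));print('lemon',a,b,tri(a[0],b[0]))
br=lambda i:i.min(2)>110
a=cen(t,br,(160,262,180,282));b=cen(s,br,(216,287,240,303));print('boss',a,b,tri(a[0],b[0]))
g=lambda i:(i.min(2)<110)
print('nut',tri([311.6,215.1],[295,177]))
a=cen(t,br,(275,185,345,246));b=cen(s,br,(266,162,325,207));print('drum',a,b,tri(a[0],b[0]))
A=cv2.resize(s[150:215,255:330],(450,390),interpolation=cv2.INTER_CUBIC);B=cv2.resize(s[230:310,190:240],(250,400),interpolation=cv2.INTER_CUBIC)
O=np.zeros((400,720,3),np.uint8);O[:390,:450]=A;O[:,460:710]=B;cv2.imwrite('pics/s_crop.png',O)
E
```

```text
now TCP [4.49490932e-01 8.23095238e-02 3.62904679e-04]
lemon (array([369.99261084, 241.33990148]), array([ 16,  12,  28,  20, 406], dtype=int32)) (array([349.65753425, 172.67123288]), array([10,  6, 16, 18, 73], dtype=int32)) (array([ 0.4424, -0.4653, -0.0012]), np.float64(0.0102))
boss (array([169.37142857, 270.81428571]), array([  3,   0,  13,  18, 140], dtype=int32)) (array([225.90654206, 292.1588785 ]), array([  3,   0,  14,  12, 107], dtype=int32)) (array([0.3798, 0.1017, 0.0023]), np.float64(0.002))
nut (array([ 0.5211, -0.2929,  0.0486]), np.float64(0.0004))
drum (array([309.68008386, 214.91656184]), array([   7,    0,   57,   60, 2385], dtype=int32)) (array([292.48860759, 181.6       ]), array([   0,    0,   53,   44, 1580], dtype=int32)) (array([ 0.5249, -0.2905,  0.0204]), np.float64(0.0028))
```

>>> drive_tool --series '[[0.0, [0, 0, -0.02], [0, 0, 0]], [0.0, [0, 0, -0.05], [0, 0, 0]], [0.0, [0, 0, -0.1], [0, 0, 0]], [0.0, [0, 0, -0.13], [0, 0, 0]], [0.0, [0, 0, -0.13], [0, 0, 0]]]'

```text
time: 10.55
tool_pos: [0.4507, 0.0819, 0.1321]
ee_rot: [-3.141, -0.004, -0.242]
wrist_force: [-0.2, -0.2, -3.6]
width: 0.0238
finger_force: 30.0
```

View pics/s_crop.png

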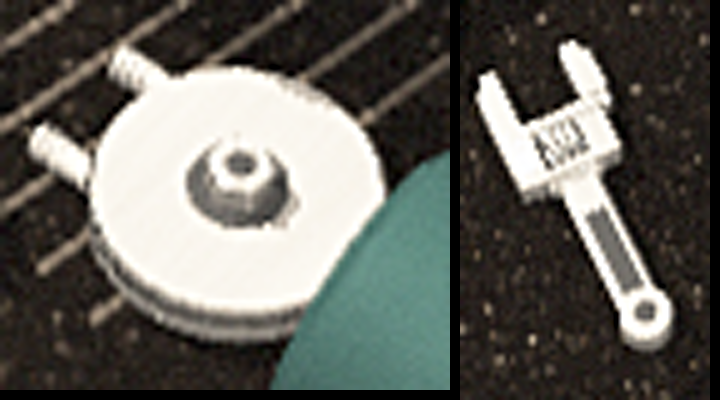

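The side crops show the nut hole at about (295,177) and the boss hole at (227,292) in full-picture pixels. Both sit within a few mm of the worktop-based heights. So the real tips are about 6 mm behind the reported TCP, and the wrench lay on the table at reported z = 0.0004. Next I'll carry it next to the nut and measure the hexagon with the wrist camera.

>>> drive_tool --series '[[0.0, [0.002, 0.04, 0], [0, 0, -0.08]], [0.0, [0.005, 0.08, 0], [0, 0, -0.16]], [0.0, [0.008, 0.12, 0], [0, 0, -0.24]], [0.0, [0.01, 0.15, 0], [0, 0, -0.32]], [0.0, [0.01, 0.15, 0], [0, 0, -0.38]]]'

```text
time: 11.18
tool_pos: [0.4207, -0.0676, 0.1269]
ee_rot: [-3.14, 0.006, 0.136]
wrist_force: [0.9, -0.7, -3.5]
width: 0.0232
finger_force: 30.0
```

```bash
python3 - <<'E'
from h import *
from bench import robot
o=robot.get_obs();print(o['tool_pos'],o['ee_rot'],o['width'],togo(o,[.395,-.226,.13],.52))
E
```

```text
[ 0.42072358 -0.067603    0.12690749] [-3.14031967  0.00595944  0.13608657] 0.023180783301467632 (array([-0.047 ,  0.1534, -0.003 ]), array([-0.002,  0.006, -0.384]))
```

>>> drive_tool --series '[[0.0, [-0.012, 0.04, 0], [0, 0, -0.1]], [0.0, [-0.024, 0.08, 0], [0, 0, -0.2]], [0.0, [-0.036, 0.12, 0], [0, 0, -0.3]], [0.0, [-0.047, 0.153, 0], [0, 0, -0.38]], [0.0, [-0.047, 0.153, 0], [0, 0, -0.38]]]'

```text
time: 11.8
tool_pos: [0.3954, -0.2251, 0.127]
ee_rot: [-3.137, 0.003, 0.514]
wrist_force: [-0.5, 0.9, -2.6]
width: 0.0232
finger_force: 30.0
```

>>> drive_tool --series '[[0.0, [0, 0, 0], [0, 0, 0]], [0.0, [0, 0, 0], [0, 0, 0]]]'

```text
time: 12.05
tool_pos: [0.3973, -0.2228, 0.1293]
ee_rot: [-3.14, 0.001, 0.519]
wrist_force: [0.6, -0.0, -3.7]
width: 0.0235
finger_force: 30.0
```

```bash
python3 - <<'E'
from h import *
from bench import robot,imaging
o=robot.get_obs();c=imaging.get_calibration('wrist');im=imaging.snapshot('wrist')[:,:,::-1].copy()
cv2.imwrite('pics/w6.png',im)
import pickle;pickle.dump((o,c),open('w6.pkl','wb'))
print(o['tool_pos'],o['ee_rot'],o['width'],c['position'],c['rotation'])
u=proj(c,[.520,-.292,.055])[0];print('nut px',u)
g=im.min(2);x,y=u.astype(int);print(g[y-30:y+31:3,x-36:x+37:3])
E
```

```text
[ 0.39726034 -0.22282892  0.12929279] [-3.13989096e+00  6.25373669e-04  5.18828528e-01] 0.02348789063798522 [ 0.46517461 -0.18451254  0.31738063] [-0.26889585  0.00124759 -1.05183064]
nut px [414.14212943 104.01423771]
[[218 220 103 110 109 107 110 107 106 105 105 113 107 106 104 105 160 214
  218 209 218 217 211 208 213]
 [225 104 111 110 110 110 111 111 102 107 113 142 101 105 109 108 102 172
  211 215 214 214 216 215 218]
 [105 109 109 106 106 112 106 120 129 130 200 231 215 209 110 103 107 102
  210 211 210 209 215 216 212]
 [110 110 111 108 113 109 127 130 125 223 211 222 211 212 217 216 136  99
  125 207 212 211 212 212 217]
 [109 112 109 109 107 128 131 157 221 207 216 213 212 216 218 210 219 219
  139 217 206 209 209 210 211]
 [115 110 107 118 131 133 206 216 209 213 215 216 216 224 208 209 210 229
  198 185 210 209 207 209 208]
 [108 112 128 120 114 217 213 200 210 215 118 106 103 104 134 221 214 200
  197 160 212 210 216 212 209]
 [108 113  94  93  87 221 196 214 214 121 108 108 105 109 108 122 209 207
  204 128 210 216 214 214 213]
 [112  92  92  93  88 225 185 213 183 107
[... 624 characters left out ...]
07 218 215 212 205 210 213 218 102  99
  220 210 208 209 211 216 214]
 [ 83  89  86  91  88  86  86 165 221 143 189 200 198 144 229  99 105 224
  213 218 215 215 210 209 212]
 [ 91  91  91  92  88  90  82  84  87 114 225 219 237 182  94 109 155 212
  213 216 212 214 220 216 207]
 [ 92  88  90  91  92  90  93  85  87  85  81  79  78 105 109 158 218 215
  218 214 213 210 212 215 214]
 [159  83  88  88  93  89  91  86  87  85  91  82 104 104 203 217 219 217
  218 216 216 210 208 211 211]
 [160 165 107  88  88  85  83  92  84  88  87  81 130 219 215 214 211 211
  216 219 216 215 212 211 214]
 [160 160 156 164 135  90  95  86  92 101 144 220 218 218 217 218 213 214
  213 212 213 214 214 214 212]]
```

```bash
cat > nut.py <<'E'
from h import *
from scipy.optimize import least_squares
import pickle
def nut(im,c,guess):
    "hexagon: first dark pixel outward of the bright ring, on plane z=.055"
    g=cv2.GaussianBlur(im.min(2),(3,3),0).astype(np.float32)
    P=[]
    for a in np.radians(np.arange(0,360,2)):
        r=np.arange(.0115,.0215,.00015)
        Q=np.c_[guess[0]+r*np.cos(a),guess[1]+r*np.sin(a),np.full(len(r),.055)]
        v=cv2.remap(g,*proj(c,Q).astype(np.float32).T[:,:,None],cv2.INTER_LINEAR).ravel()
        k=np.nonzero(v<165)[0]
        if len(k) and k[0]>3: P.append(Q[k[0],:2])
    P=np.array(P)
    def f(p):
        d=P-p[:2];a=np.arctan2(d[:,1],d[:,0])-p[2]-np.pi/6
        a=(a+np.pi/6)%(np.pi/3)-np.pi/6
        return np.hypot(*d.T)*np.cos(a)-p[3]
    best=min((least_squares(f,[*guess,y,.016],loss='soft_l1',f_scale=.0005) for y in np.radians([0,20,40])),key=lambda s:s.cost)
    return best.x,len(P),np.abs(f(best.x)).mean()
E
python3 - <<'E'
from nut import *
im=cv2.imread('pics/w6.png');o,c=pickle.load(open('w6.pkl','rb'))
g=cv2.GaussianBlur(im.min(2),(3,3),0)
# hole centre
m=((g>96)&(g<140)).astype(np.uint8);u=proj(c,[.520,-.292,.055])[0]
n,l,s,ce=cv2.connectedComponentsWithStats(m[85:125,395:435]);i=1+s[1:,4].argmax();uv=ce[i]+[395,85]
h=plane(c,[uv],.055)[0];print('hole',uv,s[i],h)
r=nut(im,c,h[:2]);print(r,'yaw',(r[0][2]+np.pi/6)%(np.pi/3)-np.pi/6)
# wrench: rows of bright extents for jaws and head
b=im.min(2)
for y in range(40,215,8):
    x=np.nonzero(b[y,150:345]>185)[0]+150
    k=np.split(x,np.nonzero(np.diff(x)>4)[0]+1);print(y,[(int(q[0]),int(q[-1])) for q in k if len(q)>4])
E
```

```text
hole [412.93924051 101.56708861] [  7   6  23  23 395] [ 0.52100856 -0.29010214  0.055     ]
(array([ 0.52097482, -0.28952775,  0.67629745,  0.0157057 ]), 176, np.float64(0.00010631415702656196)) yaw -0.3709000968559736
40 [(331, 344)]
48 [(325, 344)]
56 [(200, 218), (323, 344)]
64 [(200, 218), (305, 344)]
72 [(200, 220), (306, 344)]
80 [(190, 220), (304, 344)]
88 [(190, 220), (304, 344)]
96 [(191, 220), (304, 344)]
104 [(191, 220), (304, 344)]
112 [(192, 221), (304, 344)]
120 [(192, 221), (303, 344)]
128 [(193, 221), (304, 344)]
136 [(193, 221), (278, 344)]
144 [(194, 344)]
152 [(194, 228), (285, 313), (323, 344)]
160 [(195, 229), (234, 278), (284, 314), (328, 344)]
168 [(195, 229), (234, 278), (284, 313), (336, 344)]
176 [(196, 229), (234, 278), (284, 314)]
184 [(196, 228), (234, 254), (259, 265), (270, 278), (283, 312)]
192 [(199, 229), (284, 313)]
200 [(199, 313)]
208 [(238, 286)]
```

```bash
python3 - <<'E'
from nut import *
im=cv2.imread('pics/w6.png');o,c=pickle.load(open('w6.pkl','rb'))
r=R.from_euler('xyz',o['ee_rot'])
def tool(uv,z): return r.inv().apply(plane(c,uv,z)-o['tool_pos']).round(4)
print('fixed inner @top',tool([[220.5,64+16],[220.5,96],[221.5,128]],.150))
print('fixed inner @bottom',tool([[220.5,96],[221.5,128]],.129))
print('mov inner top',tool([[304,72],[304,96],[303.5,128]],.150))
print('mov inner bottom',tool([[304,72],[304,96],[303.5,128]],.129))
print('head L/R',tool([[195,168],[196,184],[313.5,168],[312.5,184]],.150))
print('worm L/R c',tool([[233.5,168],[278.5,168]],.155))
b=im.min(2)
for y in range(144,230,4): print(y,b[y,180:330:5])
print('tips',b[52:84:2,200:222:4].tolist())
E
```

```text
fixed inner @top [[ 0.0852 -0.017  -0.0207]
 [ 0.0778 -0.0172 -0.0207]
 [ 0.0625 -0.0172 -0.0207]]
fixed inner @bottom [[ 0.0778 -0.0194  0.0003]
 [ 0.0605 -0.0193  0.0003]]
mov inner top [[ 0.0889  0.0227 -0.0208]
 [ 0.0778  0.0231 -0.0208]
 [ 0.0625  0.0234 -0.0208]]
mov inner bottom [[0.0902 0.0256 0.0002]
 [0.0778 0.026  0.0002]
 [0.0605 0.0263 0.0002]]
head L/R [[ 0.0423 -0.0312 -0.0207]
 [ 0.0338 -0.0311 -0.0207]
 [ 0.0423  0.0292 -0.0208]
 [ 0.0338  0.0291 -0.0208]]
worm L/R c [[ 0.0433 -0.0112 -0.0257]
 [ 0.0433  0.011  -0.0258]]
144 [ 44  47  46 220 242 240 237 243 238 236 220 219 218 218 217 219 219 219
 219 218 219 220 218 215 219 216 219 218 188 219]
148 [ 37  46  46 215 241 236 238 238 230 231 215 219 219 217 218 217 220 216
 217 220 220 215 220 223 220 221 218 220 169 160]
152 [ 34  44  49 212 225 235 239 238 217 220  97 139 165 109 133 103 134  93
 139 133  87 191 208 197 204 220 221  47 101 196]
156 [ 36  38  45 201 225 236 238 238 219 221 136 221 219 203 215 208 213 189
 209 213  81 208 221 219 215 220 219 169  60 189]
160 [ 41  40  49 200 226 234 237 238 225 220 141
[... 2049 characters left out ...]
220 221 223
 222 172  57 149 149 148  51  51  47  39  35  38]
228 [ 26  35  31  37  25  37  36 144 145 148 156  42 173 194 219 219 201 204
 203 166  56 146 152 149 152  47  44  40  41  40]
tips [[35, 68, 75, 71, 73, 34], [186, 213, 221, 218, 221, 143], [194, 228, 222, 224, 219, 155], [209, 229, 225, 222, 226, 169], [206, 223, 224, 223, 223, 167], [200, 224, 221, 227, 221, 166], [197, 223, 223, 226, 212, 174], [194, 222, 225, 216, 217, 182], [188, 224, 219, 212, 220, 179], [187, 221, 213, 218, 218, 181], [188, 217, 217, 220, 211, 189], [198, 210, 214, 208, 212, 185], [234, 218, 224, 218, 220, 181], [233, 230, 230, 224, 227, 183], [234, 231, 230, 225, 225, 186], [234, 228, 229, 227, 224, 182]]
```

```bash
cat > tgt.py <<'E'
from nut import *
def target(n,psi,off=(.0035,-.0028),L=.078):
    r=np.array([[np.cos(psi),-np.sin(psi)],[np.sin(psi),np.cos(psi)]])
    return np.array(n)-r@np.array(off)-r@np.array([L,0])
E
python3 - <<'E'
from tgt import *
from bench import robot
o=robot.get_obs();t=target((.521,-.2896),.676);print(o['tool_pos'],o['ee_rot'],t,togo(o,[*t,.085],.676))
E
```

```text
[ 0.39744934 -0.22291075  0.12967315] [-3.14054615e+00  3.95720678e-04  5.19111406e-01] [ 0.45567145 -0.3384085 ] (array([-0.0067,  0.1292,  0.0445]), array([-0.001,  0.   , -0.157]))
```

>>> drive_tool --series '[[0.0, [-0.002, 0.04, 0], [0, 0, -0.05]], [0.0, [-0.004, 0.08, 0], [0, 0, -0.1]], [0.0, [-0.0067, 0.115, 0], [0, 0, -0.157]], [0.0, [-0.0067, 0.1292, 0.025], [0, 0, -0.157]], [0.0, [-0.0067, 0.1292, 0.0445], [0, 0, -0.157]]]'

```text
time: 12.72
tool_pos: [0.4564, -0.3398, 0.0847]
ee_rot: [-3.141, 0.0, 0.675]
wrist_force: [-1.0, 0.2, -3.6]
width: 0.0233
finger_force: 30.0
```

>>> drive_tool --series '[[0.0, [0, 0, 0], [0, 0, 0]], [0.0, [0, 0, 0], [0, 0, 0]]]'

```text
time: 12.98
tool_pos: [0.4563, -0.3394, 0.0867]
ee_rot: [3.14, -0.0, 0.676]
wrist_force: [-0.5, -0.1, -3.2]
width: 0.0237
finger_force: 30.0
```

```bash
python3 - <<'E'
from tgt import *
from bench import robot,imaging
o=robot.get_obs();c=imaging.get_calibration('wrist');im=imaging.snapshot('wrist')[:,:,::-1].copy()
cv2.imwrite('pics/w7.png',im);pickle.dump((o,c),open('w7.pkl','wb'))
print(o['tool_pos'],o['ee_rot'],o['width'],o['wrist_force'])
u=proj(c,[.521,-.2896,.055])[0];print(u)
g=cv2.GaussianBlur(im.min(2),(3,3),0)
x0,y0=u.astype(int)-25
n,l,s,ce=cv2.connectedComponentsWithStats(((g>85)&(g<145)).astype(np.uint8)[y0:y0+50,x0:x0+50]);i=1+s[1:,4].argmax();uv=ce[i]+[x0,y0];h=plane(c,[uv],.055)[0];print(uv,s[i],h)
r=nut(im,c,h[:2]);print(r)
t=target((.521,-.2896),.676);print(togo(o,[*t,.0355],.676))
E
```

```text
[ 0.45629782 -0.33936512  0.08670447] [ 3.14016753e+00 -2.05065916e-04  6.75657240e-01] 0.023745774228437887 [-0.47402685 -0.12224623 -3.19270334]
[258.55503655  89.59901226]
[259.37073171  90.27154472] [ 13  13  28  28 615] [ 0.52100269 -0.29025897  0.055     ]
(array([ 0.52216483, -0.29025865,  0.71907025,  0.0151085 ]), 180, np.float64(0.0006622067872733107))
(array([ 0.0001, -0.0012,  0.0512]), array([ 0.001, -0.   , -0.   ]))
```

View pics/w7.png

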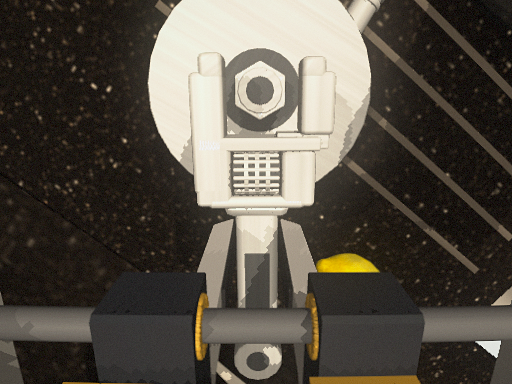

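The wrist view shows the nut at (260,90), centred between the jaws (inner edges at columns 225 and 299). Its flats are parallel to them and the throat is behind it. Time to lower.

>>> drive_tool --series '[[0.0, [0, -0.0007, 0.015], [0, 0, 0]], [0.0, [0, -0.0007, 0.028], [0, 0, 0]], [0.0, [0, -0.0007, 0.038], [0, 0, 0]], [0.0, [0, -0.0007, 0.046], [0, 0, 0]], [0.0, [0, -0.0007, 0.048], [0, 0, 0]]]'

```text
time: 13.65
tool_pos: [0.4548, -0.3387, 0.0368]
ee_rot: [-3.14, 0.0, 0.675]
wrist_force: [-0.4, -0.1, -3.4]
width: 0.0237
finger_force: 30.0
```

>>> drive_tool --series '[[0.0, [0, 0, 0], [0, 0, 0]], [0.0, [0, 0, 0], [0, 0, 0]]]'

```text
time: 13.9
tool_pos: [0.4556, -0.3394, 0.0384]
ee_rot: [3.14, -0.0, 0.675]
wrist_force: [0.1, 0.5, -2.2]
width: 0.0234
finger_force: 30.0
```

>>> drive_tool --series '[[0.0, [0, 0, 0.001], [0, 0, 0]], [0.0, [0, 0, 0.002], [0, 0, 0]], [0.0, [0, 0, 0.003], [0, 0, 0]], [0.0, [0, 0, 0.003], [0, 0, 0]], [0.0, [0, 0, 0.003], [0, 0, 0]]]'

```text
time: 14.52
tool_pos: [0.4554, -0.3393, 0.0354]
ee_rot: [3.141, 0.0, 0.675]
wrist_force: [-1.4, -0.4, 0.8]
width: 0.0234
finger_force: 30.0
```

>>> drive_tool --series '[[0.045, [0, 0, 0], [0, 0, 0]], [0.045, [0, 0, 0], [0, 0, 0]], [0.045, [0, 0, -0.002], [0, 0, 0]], [0.045, [0, 0, -0.03], [0, 0, 0]], [0.045, [0, 0, -0.065], [0, 0, 0]]]'

```text
time: 15.15
tool_pos: [0.4547, -0.3385, 0.0996]
ee_rot: [-3.139, 0.0, 0.675]
wrist_force: [0.5, 0.1, 0.5]
width: 0.0449
finger_force: 0.0
```

>>> drive_tool --series '[[0.0, [0, 0, 0], [0, 0, 0]], [0.0, [0, 0, 0], [0, 0, 0]], [0.0, [0, 0, 0], [0, 0, 0]], [0.0, [0, 0, 0], [0, 0, 0]], [0.0, [0, 0, 0], [0, 0, 0]]]'

```text
time: 15.78
tool_pos: [0.4549, -0.3388, 0.099]
ee_rot: [-3.14, 0.0, 0.675]
wrist_force: [0.6, -0.8, 0.5]
width: 0.0007
finger_force: 0.0
```

```bash
python3 - <<'E'
from tgt import *
from bench import robot,imaging
o=robot.get_obs();c=imaging.get_calibration('wrist');im=imaging.snapshot('wrist')[:,:,::-1].copy()
cv2.imwrite('pics/w8.png',im);pickle.dump((o,c),open('w8.pkl','wb'))
print(o['tool_pos'],o['ee_rot'],o['width'],o['wrist_force'],o['joint_positions'])
t=o['tool_pos'];d=np.array([np.cos(.676),np.sin(.676)])
for x,z in [(.039,.061),(.078,.056),(0,.049)]: print(x,proj(c,[*(np.array([.4554,-.3393])+d*x),z]))
g=im.min(2)
for y in range(30,250,6): print(y,g[y,180:340:5])
E
```

```text
[ 0.45493814 -0.33880087  0.09902692] [-3.14035058e+00  2.57621581e-04  6.74778318e-01] 0.0007253507484037526 [ 0.55221092 -0.77439947  0.53556196] [-7.40021798e-01  1.64231506e-01  1.47714659e+00 -6.16672449e-05
  1.50148157e+00  1.56000681e-01]
0.039 [[257.01563993 154.55896458]]
0.078 [[256.96921009  95.41264991]]
0 [[257.0428282 203.5505366]]
30 [217 222 222 222 220 219 220 225 221 217 221 219 223 226 225 217 219 216
 217 217 220 218 219 221 218 221 221 222 218 211 218 212]
36 [226 223 220 224 224 223 222 221 222 224 219 219 222 220 224 221 224 217
 219 216 220 216 221 221 219 221 217 221 221 224 216 212]
42 [224 225 225 219 219 222 223 225 222 218 221 225 222 215 223 221 224 223
 222 218 220 217 215 214 220 218 216 220 219 220 221 220]
48 [221 222 224 227 223 223 220 223 221 222 222 220 220 221 220 219 224 225
 222 222 220 217 217 220 214 216 220 218 215 216 214 223]
54 [223 222 221 221 220 227 226 223 220 222 223 220 223 112 117 110 112 113
 109 111 205 224 221 217 216 215 216 215 220 218 218 217]
60 [218 225 224 221 221 222 221 226 223 224 218 149 111 113 109 113 110 106
 104 
[... 3531 characters left out ...]
  37  38  28  31  27  26]
222 [ 19  19  27  22  25  28  36  32  31  35  31  32  73 144 145  45  87 144
 152  40  39  45  43  42  37  33  25  38  32  28  30  21]
228 [ 25  21  22  22  22  20  22  43  30  30  37 145 147 144 142  39  66 143
 146 147  76  36  39  40  33  32  24  36  32  20  15  31]
234 [ 16  15  18  11  29  29  28  29  28  29  32 143 147 147 146  40  38 148
 148 147 139  35  34  36  29  36  47  30  16  29  25  19]
240 [ 15  23  27  24  28  23  24  24  33  19  25 144 142 146 142  43  39 144
 142 138 138  34  43  32  31  38  23  19  16  23  19  14]
246 [ 20  18   9  23  32  29  63  19  20  36 137 146 143 141 145  47  35 142
 139 139 137  35  35  44  28  30  26  30  32  21  30  31]
```

>>> drive_tool --series '[[0.0, [0.03, 0, 0], [0, 0, 0]], [0.0, [0.03, 0, 0.02], [0, 0, 0]], [0.0, [0.03, 0, 0.035], [0, 0, 0]], [0.0, [0.03, 0, 0.04], [0, 0, 0]], [0.0, [0.03, 0, 0.04], [0, 0, 0]]]'

```text
time: 16.45
tool_pos: [0.4783, -0.3204, 0.0594]
ee_rot: [-3.141, 0.0, 0.674]
wrist_force: [-0.3, -0.2, 0.4]
width: 0.0005
finger_force: 0.0
```

>>> drive_tool --series '[[0.0, [0, 0, 0.0], [0, 0, 0]], [0.0, [0, 0, 0.002], [0, 0, 0]], [0.0, [0, 0, 0.004], [0, 0, 0]], [0.0, [0, 0, 0.004], [0, 0, 0]], [0.0, [0, 0, 0.004], [0, 0, 0]]]'

```text
time: 17.08
tool_pos: [0.4787, -0.3203, 0.0558]
ee_rot: [3.141, 0.0, 0.675]
wrist_force: [0.2, -0.4, 0.6]
width: 0.0006
finger_force: 0.0
```

>>> drive_tool --series '[[0.0, [0.003, 0, 0.001], [0, 0, 0]], [0.0, [0.003, 0, 0.002], [0, 0, 0]], [0.0, [0.003, 0, 0.003], [0, 0, 0]], [0.0, [0.003, 0, 0.003], [0, 0, 0]], [0.0, [0.003, 0, 0.003], [0, 0, 0]]]'

```text
time: 17.7
tool_pos: [0.481, -0.3184, 0.0528]
ee_rot: [3.142, 0.0, 0.675]
wrist_force: [-0.0, -0.2, -0.2]
width: 0.0007
finger_force: 0.0
```

>>> drive_tool --series '[[0.0, [0, 0, 0.001], [0, 0, 0]], [0.0, [0, 0, 0.002], [0, 0, 0]], [0.0, [0, 0, 0.003], [0, 0, 0]], [0.0, [0, 0, 0.003], [0, 0, 0]], [0.0, [0, 0, 0.003], [0, 0, 0]]]'

```text
time: 18.32
tool_pos: [0.4811, -0.3186, 0.0506]
ee_rot: [3.141, -0.0, 0.675]
wrist_force: [-2.2, 1.2, 5.3]
width: 0.0001
finger_force: 2.7
```

>>> drive_tool --series '[[0.0, [0, 0, 0.0013], [0, 0, 0]], [0.0, [0, 0, 0.0013], [0, 0, 0]], [0.0, [0.005, 0, 0.0013], [0, 0, 0]], [0.0, [0.01, 0, 0.0013], [0, 0, 0]], [0.0, [0.014, 0, 0.0013], [0, 0, 0]]]'

```text
time: 18.95
tool_pos: [0.4907, -0.3113, 0.0504]
ee_rot: [3.14, 0.004, 0.674]
wrist_force: [-5.8, -0.4, 9.8]
width: 0.0007
finger_force: 4.5
```

>>> drive_tool --series '[[0.0, [0.001, 0, -0.008], [0, 0, 0]], [0.0, [-0.016, 0, -0.008], [0, 0, 0]], [0.0, [-0.016, 0, -0.004], [0, 0, 0]], [0.0, [-0.016, 0, 0.0005], [0, 0, 0]], [0.0, [-0.016, 0, 0.0005], [0, 0, 0]]]'

```text
time: 19.58
tool_pos: [0.4788, -0.3204, 0.0503]
ee_rot: [3.141, 0.001, 0.674]
wrist_force: [-4.4, 1.7, 12.2]
width: 0.0004
finger_force: 6.0
```

>>> drive_tool --series '[[0.0, [0.004, 0, 0], [0, 0, 0]], [0.0, [0.008, 0, 0], [0, 0, 0]], [0.0, [0.012, 0, 0], [0, 0, 0]], [0.0, [0.016, 0, 0], [0, 0, 0]], [0.0, [0.016, 0, 0], [0, 0, 0]]]'

```text
time: 20.2
tool_pos: [0.4912, -0.3107, 0.0503]
ee_rot: [3.14, 0.002, 0.674]
wrist_force: [-4.9, 1.1, 11.7]
width: 0.0005
finger_force: 5.6
```

>>> drive_tool --series '[[0.0, [0.001, 0, -0.008], [0, 0, 0]], [0.0, [-0.016, 0, -0.008], [0, 0, 0]], [0.0, [-0.016, 0, -0.004], [0, 0, 0]], [0.0, [-0.016, 0, 0.0005], [0, 0, 0]], [0.0, [-0.016, 0, 0.0005], [0, 0, 0]]]'

```text
time: 20.82
tool_pos: [0.4786, -0.3204, 0.0503]
ee_rot: [3.141, 0.002, 0.674]
wrist_force: [-6.2, 1.8, 14.4]
width: 0.0004
finger_force: 7.0
```

```bash
python3 - <<'E'
from tgt import *
from bench import robot,imaging
o=robot.get_obs();c=imaging.get_calibration('wrist');im=imaging.snapshot('wrist')[:,:,::-1].copy()
cv2.imwrite('pics/w9.png',im);pickle.dump((o,c),open('w9.pkl','wb'))
print(o['tool_pos'],o['ee_rot'],o['wrist_force'])
g=cv2.GaussianBlur(im.min(2),(3,3),0)
for y in range(50,170,5): print(y,g[y,190:340:4])
E
```

```text
[ 0.47864537 -0.32042406  0.0502793 ] [3.14090878e+00 1.55295898e-03 6.74311442e-01] [-6.20500777  1.76507478 14.39043278]
50 [205 203 204 206 205 207 206 203 200 199 199 200 200 196 198 199 205 205
 202 201 201 202 203 203 202 201 203 199 197 196 194 195 192 194 200 200
 196 196]
55 [199 200 204 202 206 206 207 208 208 203 199 197 199 199 200 195 197 199
 204 202 201 201 201 201 203 203 202 202 202 199 198 195 192 195 191 193
 198 199]
60 [207 204 199 199 204 204 203 205 207 206 207 204 199 200 198 196 199 195
 196 198 204 203 200 199 200 199 199 202 200 201 201 199 197 194 191 194
 192 191]
65 [200 208 207 204 199 199 203 204 203 206 207 208 205 203 199 196 198 198
 198 197 196 197 203 202 198 198 198 199 201 201 199 200 200 200 195 192
 191 193]
70 [201 202 200 205 207 206 201 199 203 204 203 204 206 207 205 204 197 196
 198 196 197 196 195 196 200 201 199 199 199 199 199 199 199 200 199 200
 194 191]
75 [203 202 201 201 199 206 207 206 200 199 201 203 201 204 205 205 205 203
 199 197 197 195 197 195 192 195 201 198 197 196 197 198 198 199 198 198
 199 197]
80 [205 203 203 201 199
[... 2152 characters left out ...]
96 177 126 158 197 201 195 191 195 196 151 173 194
 194 192]
150 [194 146 167 195 203 204 202 197 197 135  72 198 173 192 164  97  95  96
  96  96  95  94 198 190 164 113 160 195 201 194 190 193 194 160 171 191
 194 194]
155 [190 144 155 193 203 203 201 196 198 139  73 193 167 196 195 132  95  96
  96  96  95 174 187 186 195 101 161 197 201 194 190 195 193 170 185 196
 192 192]
160 [158 142 152 194 202 204 202 195 197 144  73 146 197 161 190 192 195 162
 132 170 187 190 192 182 200  90 162 196 200 194 189 194 190 165 180 196
 195 195]
165 [196 146 150 193 201 203 202 193 197 148  73  73  70 143 171 180 193 185
 185 190 191 161 190 108  71  80 164 195 199 191 190 194 189 166 176 191
 194 195]
```

```bash
cat > gap.py <<'E'
from nut import *
def edges(im,o,c,xs=(.006,.010,.014),org=None,z=.056,psi=.675):
    "brightness along wrench y at wrench x"
    g=cv2.GaussianBlur(im.min(2),(3,3),0).astype(np.float32);ex=np.array([np.cos(psi),np.sin(psi)]);ey=np.array([-ex[1],ex[0]])
    y=np.arange(-.045,.045,.00025)
    v=0
    for x in xs:
        Q=np.array(org)+x*ex+y[:,None]*ey;Q=np.c_[Q,np.full(len(y),z)]
        v=v+cv2.remap(g,*proj(c,Q).astype(np.float32).T[:,:,None],cv2.INTER_LINEAR).ravel()
    return y,v/len(xs)
E
python3 - <<'E'
from gap import *
org=np.array([.4554,-.3393])+.078*np.array([np.cos(.675),np.sin(.675)]);print(org)
for n in ['w8','w9']:
    im=cv2.imread(f'pics/{n}.png');o,c=pickle.load(open(n+'.pkl','rb'))
    y,v=edges(im,o,c,(-.004,-.002,0,.002),org)
    print(n);d=np.gradient(v);k=[i for i in range(2,len(d)-2) if abs(d[i])>5 and abs(d[i])==max(abs(d[i-3:i+4]))]
    print([(round(y[i]*1000,1),int(d[i])) for i in k])
E
```

```text
[ 0.51629514 -0.29055801]
w8
[(np.float64(-37.5), 6), (np.float64(-22.2), -13), (np.float64(-18.2), 24), (np.float64(-11.0), -9), (np.float64(5.3), 7), (np.float64(13.0), -25), (np.float64(16.5), 14), (np.float64(31.8), -9), (np.float64(33.8), 5)]
w9
[(np.float64(-34.7), 5), (np.float64(-19.7), -14), (np.float64(-18.2), 26), (np.float64(-11.0), -9), (np.float64(5.3), 8), (np.float64(13.0), -24), (np.float64(16.3), 13), (np.float64(32.0), -9)]
```

>>> drive_tool --series '[[0.0, [0.004, 0, 0], [0, 0, 0]], [0.0, [0.008, 0, 0], [0, 0, 0]], [0.0, [0.012, 0, 0], [0, 0, 0]], [0.0, [0.016, 0, 0], [0, 0, 0]], [0.0, [0.016, 0, 0], [0, 0, 0]]]'

```text
time: 21.5
tool_pos: [0.4912, -0.3114, 0.0503]
ee_rot: [3.139, 0.003, 0.674]
wrist_force: [-4.7, -0.0, 12.5]
width: 0.0004
finger_force: 6.5
```

>>> drive_tool --series '[[0.0, [0.001, 0, -0.008], [0, 0, 0]], [0.0, [-0.016, 0, -0.008], [0, 0, 0]], [0.0, [-0.016, 0, -0.004], [0, 0, 0]], [0.0, [-0.016, 0, 0], [0, 0, 0]], [0.0, [-0.016, 0, 0], [0, 0, 0]]]'

```text
time: 22.12
tool_pos: [0.4785, -0.3206, 0.0502]
ee_rot: [3.141, 0.002, 0.674]
wrist_force: [-6.6, 1.9, 14.7]
width: 0.0003
finger_force: 7.1
```

>>> drive_tool --series '[[0.0, [0.004, 0, 0], [0, 0, 0]], [0.0, [0.008, 0, 0], [0, 0, 0]], [0.0, [0.012, 0, 0], [0, 0, 0]], [0.0, [0.016, 0, 0], [0, 0, 0]], [0.0, [0.016, 0, 0], [0, 0, 0]]]'

```text
time: 22.75
tool_pos: [0.4917, -0.3117, 0.0503]
ee_rot: [3.138, 0.003, 0.674]
wrist_force: [-4.0, -0.5, 12.0]
width: -0.0001
finger_force: 6.2
```

>>> drive_tool --series '[[0.0, [0.001, 0, -0.008], [0, 0, 0]], [0.0, [-0.016, 0, -0.008], [0, 0, 0]], [0.0, [-0.016, 0, -0.004], [0, 0, 0]], [0.0, [-0.016, 0, 0], [0, 0, 0]], [0.0, [-0.016, 0, 0], [0, 0, 0]]]'

```text
time: 23.38
tool_pos: [0.4784, -0.3204, 0.0501]
ee_rot: [3.141, 0.002, 0.674]
wrist_force: [-6.7, 1.7, 13.7]
width: 0.0004
finger_force: 7.1
```

```bash
cat > look.py <<'E'
import sys
from gap import *
from bench import robot,imaging
n=sys.argv[1]
o=robot.get_obs();c=imaging.get_calibration('wrist');im=imaging.snapshot('wrist')[:,:,::-1].copy()
cv2.imwrite(f'pics/{n}.png',im);pickle.dump((o,c),open(n+'.pkl','wb'))
print(o['time'],o['tool_pos'],o['wrist_force'])
y,v=edges(im,o,c,(-.004,-.002,0,.002),np.array([.5163,-.2906]))
d=np.gradient(v);print([(float(round(y[i]*1000,1)),int(d[i])) for i in range(3,len(d)-3) if abs(d[i])>5 and abs(d[i])==max(abs(d[i-3:i+4]))])
g=nut(im,c,(.521,-.2902));print(g)
E
python3 look.py w10
```

```text
23.375 [ 0.4784295  -0.32044574  0.05014329] [-6.66207124  1.6581242  13.66008341]
[(-34.0, 7), (-19.5, -8), (-18.0, 16), (-10.7, -8), (5.5, 8), (12.8, -23), (14.3, 15), (29.8, -9), (33.5, 5)]
(array([ 0.52250159, -0.28951633,  0.66164792,  0.01470764]), 180, np.float64(0.0006058837847380648))
```

>>> drive_tool --series '[[0.0, [0.004, 0, 0], [0, 0, 0]], [0.0, [0.008, 0, 0], [0, 0, 0]], [0.0, [0.012, 0, 0], [0, 0, 0]], [0.0, [0.016, 0, 0], [0, 0, 0]], [0.0, [0.016, 0, 0], [0, 0, 0]]]'

```text
time: 24.05
tool_pos: [0.4908, -0.312, 0.0503]
ee_rot: [3.139, 0.004, 0.674]
wrist_force: [-6.8, -1.9, 12.8]
width: 0.0002
finger_force: 6.7
```

>>> drive_tool --series '[[0.0, [0.001, 0, -0.008], [0, 0, 0]], [0.0, [-0.016, 0, -0.008], [0, 0, 0]], [0.0, [-0.016, 0, -0.004], [0, 0, 0]], [0.0, [-0.016, 0, 0], [0, 0, 0]], [0.0, [-0.016, 0, 0], [0, 0, 0]]]'

```text
time: 24.68
tool_pos: [0.4785, -0.3204, 0.0502]
ee_rot: [3.141, 0.002, 0.674]
wrist_force: [-6.8, 2.8, 14.6]
width: 0.0009
finger_force: 7.2
```

>>> drive_tool --series '[[0.0, [0.004, 0, 0], [0, 0, 0]], [0.0, [0.008, 0, 0], [0, 0, 0]], [0.0, [0.012, 0, 0], [0, 0, 0]], [0.0, [0.016, 0, 0], [0, 0, 0]], [0.0, [0.016, 0, 0], [0, 0, 0]]]'

```text
time: 25.3
tool_pos: [0.49, -0.3138, 0.0503]
ee_rot: [3.137, 0.007, 0.674]
wrist_force: [-6.6, -4.8, 12.1]
width: 0.0004
finger_force: 6.3
```

>>> drive_tool --series '[[0.0, [0.001, 0, -0.008], [0, 0, 0]], [0.0, [-0.016, 0, -0.008], [0, 0, 0]], [0.0, [-0.016, 0, -0.004], [0, 0, 0]], [0.0, [-0.016, 0, 0], [0, 0, 0]], [0.0, [-0.016, 0, 0], [0, 0, 0]]]'

```text
time: 25.92
tool_pos: [0.4785, -0.3203, 0.0501]
ee_rot: [3.141, 0.002, 0.675]
wrist_force: [-6.7, 1.4, 14.7]
width: 0.0005
finger_force: 7.2
```

```bash
python3 look.py w11
```

```text
25.925 [ 0.47852634 -0.3203186   0.05014814] [-6.71920419  1.43591822 14.73017847]
[(-34.0, 6), (-19.7, -7), (-18.0, 14), (-10.7, -8), (5.5, 9), (12.8, -16), (13.8, 10), (28.8, -9), (32.5, 7)]
(array([ 0.52232332, -0.2894622 , -0.37477303,  0.01478431]), 180, np.float64(0.000635257011103921))
```

>>> drive_tool --series '[[0.0, [0.0, 0, 0.0006], [0, 0, 0]], [0.0, [0.005, 0, 0.0006], [0, 0, 0]], [0.0, [0.01, 0, 0.0006], [0, 0, 0]], [0.0, [0.015, 0, 0.0006], [0, 0, 0]], [0.0, [0.016, 0, 0.0006], [0, 0, 0]]]'

```text
time: 26.6
tool_pos: [0.4895, -0.3144, 0.0503]
ee_rot: [3.136, 0.009, 0.674]
wrist_force: [-10.4, -6.0, 14.7]
width: 0.0001
finger_force: 7.2
```

>>> drive_tool --series '[[0.0, [0.001, 0, -0.008], [0, 0, 0]], [0.0, [-0.016, 0, -0.008], [0, 0, 0]], [0.0, [-0.016, 0, -0.004], [0, 0, 0]], [0.0, [-0.016, 0, 0], [0, 0, 0]], [0.0, [-0.016, 0, 0], [0, 0, 0]]]'

```text
time: 27.22
tool_pos: [0.4784, -0.3204, 0.05]
ee_rot: [3.141, 0.002, 0.675]
wrist_force: [-7.3, 2.3, 16.8]
width: 0.0005
finger_force: 8.3
```

>>> drive_tool --series '[[0.0, [0.005, 0, 0.0], [0, 0, 0]], [0.0, [0.01, 0, 0.0], [0, 0, 0]], [0.0, [0.014, 0, 0.0], [0, 0, 0]], [0.0, [0.015, 0, -0.01], [0, 0, 0]], [0.0, [-0.039, 0, -0.04], [0, 0, 0]]]'

```text
time: 27.85
tool_pos: [0.4493, -0.341, 0.0842]
ee_rot: [-3.136, -0.001, 0.68]
wrist_force: [-0.2, -0.6, 0.3]
width: 0.0005
finger_force: 0.0
```

```bash
python3 look.py w12
```

```text
27.85 [ 0.44934154 -0.34097541  0.08416608] [-0.24018879 -0.63913001  0.33022435]
[(-34.0, 6), (-19.7, -9), (-18.2, 14), (-11.0, -12), (5.8, 12), (12.8, -14), (14.3, 8), (28.8, -9), (30.5, 6)]
(array([ 0.51940133, -0.29161098, -0.37943396,  0.0160159 ]), 169, np.float64(0.00019474528351988164))
```

Both jaws grip: the worm stalled at about 12 N and the jaw width stopped changing. Next I'll straddle the handle 125 mm from the nut.

```bash
python3 - <<'E'
from h import *
from bench import robot
o=robot.get_obs();print(o['tool_pos'],o['ee_rot'],togo(o,[.4232,-.3684,.075],.675))
E
```

```text
[ 0.4455109  -0.34852698  0.09015296] [3.13815548 0.00438366 0.6733773 ] (array([-0.0298,  0.0016,  0.0153]), array([ 0.003,  0.004, -0.002]))
```

>>> drive_tool --series '[[0.045, [-0.035, 0.0015, 0], [0, 0, 0]], [0.045, [-0.035, 0.0015, 0], [0, 0, 0]], [0.045, [-0.035, 0.0015, 0], [0, 0, 0]], [0.045, [-0.035, 0.0015, 0], [0, 0, 0]], [0.045, [-0.035, 0.0015, 0], [0, 0, 0]]]'

```text
time: 28.52
tool_pos: [0.4232, -0.3664, 0.0866]
ee_rot: [-3.141, -0.0, 0.676]
wrist_force: [-0.2, -0.7, -0.8]
width: 0.044
finger_force: 0.0
```

```bash
python3 - <<'E'
from h import *
from bench import robot
o=robot.get_obs();print(o['tool_pos'],o['ee_rot'],o['width'],togo(o,[.4232,-.3684,.032],.675))
E
```

```text
[ 0.42319892 -0.3663668   0.08663064] [-3.14121961e+00 -2.13422361e-04  6.76079006e-01] 0.04402021235097983 (array([-0.0013,  0.0016,  0.0546]), array([-0.   , -0.   ,  0.001]))
```

>>> drive_tool --series '[[0.045, [0, 0.0015, 0.015], [0, 0, 0]], [0.045, [0, 0.0015, 0.035], [0, 0, 0]], [0.045, [0, 0.0015, 0.05], [0, 0, 0]], [0.045, [0, 0.0015, 0.054], [0, 0, 0]], [0.045, [0, 0.0015, 0.054], [0, 0, 0]]]'

```text
time: 29.15
tool_pos: [0.4235, -0.3682, 0.0326]
ee_rot: [-3.141, 0.0, 0.675]
wrist_force: [0.5, -0.7, 0.3]
width: 0.0452
finger_force: 0.0
```

```bash
python3 - <<'E'
from h import *
for a0 in [.06*i for i in range(1,6)]: print(round(a0,2),round(.125*(1-np.cos(a0)),4),round(-.125*np.sin(a0),4))
E
```

```text
0.06 0.0002 -0.0075
0.12 0.0009 -0.015
0.18 0.002 -0.0224
0.24 0.0036 -0.0297
0.3 0.0056 -0.0369
```

>>> drive_tool --series '[[0.045, [0.0002, -0.0075, 0], [0, 0, 0.06]], [0.045, [0.0009, -0.015, 0], [0, 0, 0.12]], [0.045, [0.002, -0.0224, 0], [0, 0, 0.18]], [0.045, [0.0036, -0.0297, 0], [0, 0, 0.24]], [0.045, [0.0056, -0.0369, 0], [0, 0, 0.3]]]'

```text
time: 29.78
tool_pos: [0.406, -0.3379, 0.0343]
ee_rot: [3.136, -0.001, 0.373]
wrist_force: [0.8, -2.6, -2.3]
width: 0.0452
finger_force: 1.7
```

>>> drive_tool --series '[[0.045, [0.0002, -0.0075, 0], [0, 0, 0.06]], [0.045, [0.0009, -0.015, 0], [0, 0, 0.12]], [0.045, [0.0009, -0.015, 0], [0, 0, 0.12]]]'

```text
time: 30.15
tool_pos: [0.4006, -0.3228, 0.034]
ee_rot: [3.138, -0.001, 0.256]
wrist_force: [-0.7, -2.4, 0.8]
width: 0.0449
finger_force: 1.1
```

```bash
python3 - <<'E'
from nut import *
from bench import robot,imaging
o=robot.get_obs();c=imaging.get_calibration('wrist');im=imaging.snapshot('wrist')[:,:,::-1].copy()
cv2.imwrite('pics/w13.png',im);pickle.dump((o,c),open('w13.pkl','wb'))
print(o['time'],o['tool_pos'],o['ee_rot'],o['wrist_force'],o['finger_force'],o['width'],o['joint_positions'][5])
print(nut(im,c,(.5205,-.2905)))
E
```

```text
30.15 [ 0.40064279 -0.32276097  0.0339793 ] [ 3.13827884e+00 -6.92842836e-04  2.55628617e-01] [-0.66959047 -2.3992444   0.82281658] 1.065031016478315 0.0448565044815235 0.5277699954272561
(array([ 0.57718612, -0.27576677,  0.24996236,  0.06367649]), 70, np.float64(0.0006352621425361434))
```

>>> drive_tool --series '[[0.045, [0.0002, -0.0075, 0], [0, 0, 0.06]], [0.045, [0.0009, -0.015, 0], [0, 0, 0.12]], [0.045, [0.002, -0.0224, 0], [0, 0, 0.18]], [0.045, [0.002, -0.0224, 0], [0, 0, 0.18]]]'

```text
time: 30.7
tool_pos: [0.3967, -0.3004, 0.0339]
ee_rot: [3.139, -0.001, 0.076]
wrist_force: [-1.0, -3.0, 2.1]
width: 0.0452
finger_force: 1.2
```

>>> drive_tool --series '[[0.045, [0.0002, -0.0075, 0], [0, 0, 0.06]], [0.045, [0.0009, -0.015, 0], [0, 0, 0.12]], [0.045, [0.0009, -0.015, 0], [0, 0, 0.12]]]'

```text
time: 31.08
tool_pos: [0.3965, -0.2855, 0.0338]
ee_rot: [3.14, -0.001, -0.043]
wrist_force: [-1.8, -3.5, 3.0]
width: 0.0445
finger_force: 1.7
```

>>> drive_tool --series '[[0.045, [0.0002, -0.0075, -0.0005], [0, 0, 0.06]], [0.045, [0.0009, -0.015, -0.001], [0, 0, 0.12]], [0.045, [0.0009, -0.015, -0.001], [0, 0, 0.12]]]'

```text
time: 31.45
tool_pos: [0.3979, -0.2692, 0.0339]
ee_rot: [-3.141, 0.0, -0.163]
wrist_force: [0.4, -2.7, 0.6]
width: 0.0451
finger_force: 0.8
```

>>> drive_tool --series '[[0.045, [0.0002, -0.0075, 0], [0, 0, 0.06]], [0.045, [0.0002, -0.0075, 0], [0, 0, 0.06]], [0.045, [0.0002, -0.0075, 0], [0, 0, 0.06]]]'

```text
time: 31.82
tool_pos: [0.3994, -0.2622, 0.0339]
ee_rot: [-3.141, -0.0, -0.224]
wrist_force: [0.1, -2.2, -0.2]
width: 0.0449
finger_force: 1.0
```

>>> drive_tool --series '[[0.045, [0.0002, -0.0075, 0], [0, 0, 0.06]], [0.045, [0.0002, -0.0075, 0], [0, 0, 0.06]], [0.045, [0.0002, -0.0075, 0], [0, 0, 0.06]]]'

```text
time: 32.2
tool_pos: [0.4013, -0.2549, 0.0339]
ee_rot: [-3.141, -0.0, -0.284]
wrist_force: [-0.0, -1.8, -0.3]
width: 0.0451
finger_force: 1.0
```

>>> drive_tool --series '[[0.045, [0.0002, -0.0075, 0], [0, 0, 0.06]], [0.045, [0.0002, -0.0075, 0], [0, 0, 0.06]], [0.045, [0.0002, -0.0075, 0], [0, 0, 0.06]]]'

```text
time: 32.58
tool_pos: [0.4035, -0.2499, 0.0341]
ee_rot: [3.138, -0.002, -0.344]
wrist_force: [0.3, -7.3, -0.7]
width: 0.0453
finger_force: 3.4
```

>>> drive_tool --series '[[0.045, [0, -0.001, 0], [0, 0, 0.0]], [0.045, [0, -0.001, 0], [0, 0, 0]], [0.045, [0, -0.001, 0], [0, 0, 0]], [0.045, [0, -0.001, 0], [0, 0, 0]]]'

```text
time: 33.08
tool_pos: [0.4036, -0.2496, 0.0341]
ee_rot: [3.137, -0.002, -0.344]
wrist_force: [-0.2, -8.4, -1.3]
width: 0.0453
finger_force: 4.1
```

>>> drive_tool --series '[[0.045, [0, 0.006, 0], [0, 0, 0]], [0.045, [0, 0.012, 0], [0, 0, 0]], [0.045, [0, 0.012, 0], [0, 0, 0]], [0.045, [0, 0.012, -0.02], [0, 0, 0]], [0.045, [0, 0.012, -0.06], [0, 0, 0]]]'

```text
time: 33.7
tool_pos: [0.3982, -0.2563, 0.0922]
ee_rot: [-3.139, 0.006, -0.345]
wrist_force: [0.8, -0.1, -0.2]
width: 0.0451
finger_force: 0.0
```

>>> drive_tool --series '[[0.045, [0.035, 0, -0.05], [0, 0, 0]], [0.045, [0.035, 0, -0.05], [0, 0, 0]], [0.045, [0.035, 0, -0.05], [0, 0, 0]], [0.045, [0.035, 0, -0.05], [0, 0, 0]]]'

```text
time: 34.2
tool_pos: [0.4313, -0.2688, 0.1418]
ee_rot: [-3.14, 0.004, -0.345]
wrist_force: [0.3, 0.0, -1.2]
width: 0.0452
finger_force: 0.0
```

```bash
python3 - <<'E'
from gap import *
from bench import robot,imaging
o=robot.get_obs();c=imaging.get_calibration('wrist');im=imaging.snapshot('wrist')[:,:,::-1].copy()
cv2.imwrite('pics/w14.png',im);pickle.dump((o,c),open('w14.pkl','wb'))
print(o['time'],o['tool_pos'],o['ee_rot'],o['wrist_force'])
r=nut(im,c,(.5205,-.2905));print(r,'yaw',r[0][2],r[0][2]-np.pi/3)
for psi in [r[0][2]-np.pi/3*k for k in (0,1)]:
  y,v=edges(im,o,c,(-.004,-.002,0,.002),r[0][:2],psi=psi);d=np.gradient(v)
  print(round(psi,3),[(float(round(y[i]*1000,1)),int(d[i])) for i in range(3,len(d)-3) if abs(d[i])>5 and abs(d[i])==max(abs(d[i-3:i+4]))])
# wrench axis: bright handle edges, 90..115mm behind nut
for psi in [r[0][2]-np.pi/3*k for k in (0,1)]:
  for x in (-.075,-.095,-.11):
    y,v=edges(im,o,c,(x,),r[0][:2],z=.053,psi=psi);b=y[v>150];print(x,b.min().round(4) if len(b) else None,b.max().round(4) if len(b) else None)
E
```

```text
34.2 [ 0.43129426 -0.26882755  0.14182261] [-3.14017905  0.00394495 -0.34514687] [ 0.25639823  0.04598633 -1.16000306]
(array([ 0.52115109, -0.2902704 ,  0.84531863,  0.01575124]), 169, np.float64(0.00011655853781192904)) yaw 0.8453186295932158 -0.20187892160338183
0.845 [(-25.2, -16), (-15.5, 17), (-8.2, -15), (8.8, 13), (16.3, -17), (25.5, 9), (32.3, -5)]
-0.202 [(-34.0, -7), (-31.5, 10), (-17.0, -8), (-15.5, 9), (-13.2, 5), (-8.7, -15), (8.3, 13), (15.5, -12), (17.3, 10)]
-0.075 None None
-0.095 None None
-0.11 None None
-0.075 -0.0077 0.0135
-0.095 -0.007 0.014
-0.11 -0.0065 0.0145
```

```bash
python3 -c "
from bench import robot
print(robot.close_job())"
```

```text
the job is handed in; nothing more can be done
None
```

The job is handed in. The wrench jaws were tightened onto the nut until the worm stalled, then the nut was turned about 0.88 rad clockwise, where it stopped firmly. The wrench lies on the lid round the nut and the gripper is clear. I can't read the nut angle directly, so "at its stop" is judged from the push force rising to 8.4 N and a final wrist-camera measurement.

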